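# Set out the baker's tray for the next batch

## Robot

A 6-joint arm with a two-finger parallel gripper is mounted at the origin on the work surface. World frame = base frame: x ahead of the robot, y to its left, z up, the work surface at z = 0. Lengths are in m, angles in rad, forces in N, time in s.
With the tool pointing down it reaches from about 0.4 to 0.825 m from the base axis. Payload 7 kg.
Tool frame: the origin (TCP) lies on the mounting face of the last link; the fingertips stand 178 mm ahead of it and the grasp point (between the pads) lies 159 mm ahead of it; z points along the fingers, y is the line along which they close (so a half turn about z gives the same grasp; the last joint's range is limited). The gripper opens to 88 mm and grips with 3 to 60 N. Pads are 19 mm wide; open, the fingers measure 130 mm over their backs; the gripper's body (78 mm by 193 mm) begins 47 mm behind the grasp point.
Start: joints at [1.446, 0.359, 0.012, 0, -1.224, -0.288], TCP at [0.271, 0.618, 0.405] pointing down, gripper open.
Joint ranges: [-3.07, 3.07], [-1.43, 2.12], [-1.02, 1.25], [-3.03, 1.67], [-3.05, -0], [-3.03, 3.03]. Speed limits (rad/s): [2.39, 2.39, 3.01, 3.14, 3.14, 3.14].

## Interface

Orientations are given as a unit quaternion [x, y, z, w].
In Python, from cell import monitor, vision, manip gives the robot as it stands.
- The arm moves only by the tool send_rows, never from a script. Its argument "rows" is a list of rows, each an object with "offset": the shift along the tool's x, y, z in mm, a list of three; "rotation": the turn, a rotation vector about the tool's x, y, z in degrees, a list of three. In form: [{"offset": [dx, dy, dz], "rotation": [wx, wy, wz]}, ...]. A call has 1 to 5 rows; each row shifts and turns the commanded pose from where the row before left it, along the tool's axes as they then stand; what a row does not reach is not made up. A row lasts 1/8 s, in which the tool goes at most 62.5 mm and 10.7 degrees, less where a joint would pass 70% of its speed; a pose out of reach is approached as far as the arm can. A call with a gripper value outside its range is refused whole. "jaw" is the closure, from -1 (fully open) to 1 (shut), so that 0 is half open, set as the call begins (left out, the last holds). The fingers move at their own pace and stop on an object; the grip force is fixed at half the most. Time passes only in rows, so rows that do not move let the fingers close. It gives the time, the measured TCP pose, the force, the opening and the grip force at its end, in the units of the state.
- monitor.sense(): the state, without advancing time (a new reading comes with each control period).
- vision.get_image(name): name is "scene" or "top" or "wrist"; returns the picture (400x640x3 uint8, red, green, blue); there is no depth.
- vision.get_calibration(name): a dict with "K" (3x3 intrinsics, pixels), "eye" and "rotation" of the camera in the world; the wrist camera has in their place "T_tool_cam" (4x4, takes a point from camera to tool coordinates, whose origin is the TCP and whose axes are the flange's). Camera axes: x right, y down, z forward; pixel columns grow to the right and rows downward; lengths in m; the calibration is good to about 2 mm. The wrist camera is an equidistant fisheye: a pixel r from the principal point sees the ray r / f radians off the axis. A picture is of the moment at which its call begins: read the wrist's pose just before it. get_calibration takes no time and is no camera call.
- manip.job_done(): hands the job in; it is judged then, once.
The state is a dict: "clock": time; "joint_pos": joint angles; "joint_vel": joint speeds; "joint_efforts": joint torques, N m; "position": TCP position; "tcp_rot": TCP orientation; "wrist_force": force on the tool from outside, world axes, zero at the start; "ft_torque": the same for the moment, N m; "gripper_width": finger opening in m; "grasp_force": force on a finger pad.
Only numpy, scipy, OpenCV 4.12 (cv2) and the standard library are available. Lean on these libraries where they do the work, as an engineer would, in place of code of your own. Each camera call takes 0.05 s, during which the arm holds its last target. There are 200 camera calls.

## Task

Set out the wooden tray for the next batch: stand the steel measuring cup in the end well nearest the scale, the big mould upside down as it is in the end well nearest the flour tub with the small mould, also upside down, centred on top of it, and the salt jar in the well between. Everything stands flat in the middle of its well; do not tip the salt jar over, and leave the biscuit cutter and the timer where they are.

Things in the scene. Friction and masses are not known exactly. Their poses are not given: they have to be found in the camera images.
- big_mould_mid (a point): The big pudding mould: aluminium, round, standing upside down (closed flat end up), 55 mm high; side 62 mm across near the foot tapering to 58 mm at the flat top, with a thin 70 mm rim, 3 mm high, at the foot. Loose, about 160 g. This point is on its axis, half-way up; z is up its axis when it stands as at the start.
- small_mould_mid (a point): The small pudding mould: the same shape, aluminium, upside down, 40 mm high; side 39 mm across near the foot tapering to 36 mm at the flat top, with a thin 46 mm rim, 3 mm high, at the foot. Loose, about 70 g. This point is on its axis, half-way up; z is up its axis when it stands as at the start.
- jar_mid (a point): The salt jar: closed round glass jar with a steel shaker cap with small dark holes, 65 mm high, 58 mm across (cap 56 mm, from 50 mm up). Loose, about 200 g. This point is on its axis, half-way up; z is up its axis when it stands as at the start.
- cup_mid (a point): The measuring cup: plain straight-sided stainless steel cup without a handle, open at the top, 65 mm high, 62 mm across, 3 mm walls. Loose, about 130 g. This point is on its axis, half-way up; z is up its axis when it stands as at the start.
- tray: The set-out tray: a fixed wooden slab, 130 mm (its x) by 375 mm (its y) and 14 mm thick, lying crosswise in front of the robot, with three round wells in a row along its y axis: one at its centre and one 125 mm to either side (y = +125 and -125 mm). Each well has a paler floor, is 92 mm across and 5 mm deep, so its floor is 9 mm above the counter. Origin: centre of its underside, on the counter.
- scale: The digital kitchen scale: low black box 170 by 150 mm with a steel platform, 40 mm high, standing off one end of the tray, left or right. Fixed. Origin: centre of its underside.
- tub: The flour tub: round white lidded tub, 130 mm across the lid, 130 mm high, standing off the other end of the tray. Fixed. Origin: centre of its underside.
- cutter_mid (a point): A bystander, to be left alone: round steel biscuit cutter, an open ring 54 mm across and 35 mm high with a flat bar across its top. Loose. This point is at its centre, half-way up.
- timer_mid (a point): A bystander, to be left alone: round kitchen timer, white foot 54 mm across with a black dial and a ridge on top, 53 mm high. Loose. This point is at its centre, half-way up.

How it is judged:
By the outcome, as a careful person would: the job done as asked, in the order asked, and still so for the second after the job is handed in, with the robot touching nothing.
It also fails if it takes over 101 s, if anything falls off the work surface, if the arm or the gripper's body presses on something with over 40 N, if the wrist force passes 120 N, or if a joint passes its speed limit or range.

## Working session

There is one attempt and no reset: what is moved stays moved. The work goes in short steps, Python scripts to look and compute and a tool call to move; the robot and the scene stay as the last step left them, time stands still between calls to the robot, and variables do not carry over. Pictures are saved under pics/ and viewed, at most 14 in all, crops included, and the job is handed in when it is done.

Besides the shell and the picture viewer there is one more tool, called after ">>>" as name(argument=value, ...) on one line, values as JSON. send_rows: Moves the arm, as the interface text tells. Its arguments: {"type":"object","properties":{"rows":{"type":"array"},"jaw":{"type":"number"}},"required":["rows"]}

```bash
mkdir -p pics
python3 - <<'E'
from cell import monitor, vision
import cv2,numpy as np
np.set_printoptions(precision=4,suppress=True)
s=monitor.sense();print(s)
for n in("top","scene"):
    c=vision.get_calibration(n);print(n,c)
    cv2.imwrite(f"pics/{n}0.png",vision.get_image(n)[:,:,::-1])
print(vision.get_calibration("wrist"))
E
```

```text
{'clock': 0.0, 'joint_pos': array([ 1.4461,  0.3594,  0.0111, -0.0004, -1.2241, -0.2881]), 'joint_vel': array([ 0.0008,  0.    ,  0.0005, -0.0002,  0.0009, -0.0005]), 'joint_efforts': array([  0.0004, -58.271 ,  29.3067,   6.9974,   0.0073,  -0.0002]), 'position': array([0.2707, 0.6181, 0.4037]), 'tcp_rot': array([ 0.9788, -0.205 , -0.0001,  0.0008]), 'wrist_force': array([ 0.3866, -1.5725, -0.2156]), 'ft_torque': array([0.0091, 0.0545, 0.031 ]), 'grasp_force': 0.0, 'gripper_width': 0.08774951144432268}
top {'K': array([[507.0551,   0.    , 329.7859],
       [  0.    , 507.0551, 196.4331],
       [  0.    ,   0.    ,   1.    ]]), 'eye': array([0.3006, 0.0119, 1.4533]), 'rotation': array([ 0.7065, -0.7009,  0.0677, -0.0704])}
scene {'K': array([[494.2595,   0.    , 325.5002],
       [  0.    , 494.2595, 196.5326],
       [  0.    ,   0.    ,   1.    ]]), 'eye': array([ 0.8742, -0.5456,  1.1223]), 'rotation': array([ 0.9307,  0.2536, -0.0732, -0.2532])}
{'K': array([[309.7069,   0.    , 314.2885],
       [  0.    , 309.7069, 196.3023],
       [  0.    ,   0.    ,   1.    ]]), 'T_tool_cam': array([[ 0.0006, -0.9596, -0.2815,  0.0767],
       [ 1.    ,  0.0007, -0.0003,  0.0004],
       [ 0.0005, -0.2815,  0.9596,  0.0196],
       [ 0.    ,  0.    ,  0.    ,  1.    ]])}
```

View pics/top0.png

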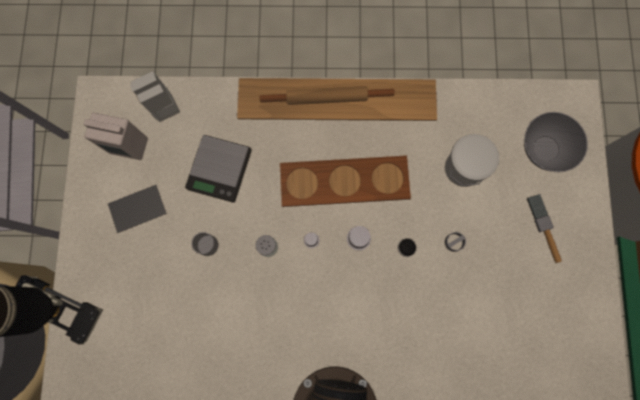

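View pics/scene0.png

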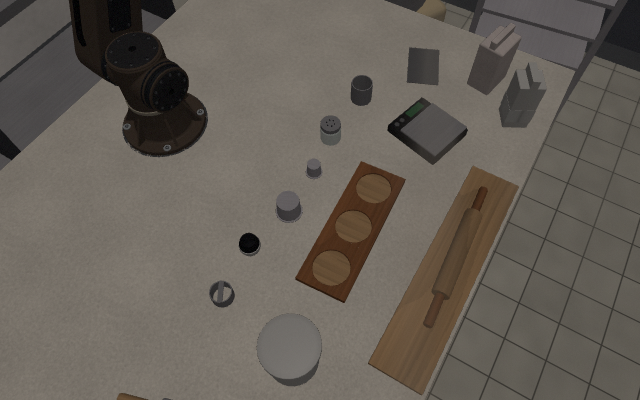

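The top view shows, left to right: cup (205,244), jar (266,245), small mould (311,239), big mould (359,237), timer (407,247) and cutter (455,241). The wells are at (302,183), (345,181) and (387,178). The scale is on the left (+y) and the tub on the right (−y), and the scene view agrees.

```bash
cat > h.py <<'E'
import numpy as np,cv2
from scipy.spatial.transform import Rotation as R
from cell import monitor, vision
np.set_printoptions(precision=4,suppress=True)
def top(uv,z,n="top"):
    c=vision.get_calibration(n);d=R.from_quat(c["rotation"]).apply(np.linalg.inv(c["K"])@[*uv,1])
    e=np.array(c["eye"]);return e+d*(z-e[2])/d[2]
def wrist_ray(uv,s):
    c=vision.get_calibration("wrist");K=c["K"];v=np.array([uv[0]-K[0,2],uv[1]-K[1,2]])/K[0,0]
    r=np.hypot(*v)+1e-12;d=np.array([*(np.sin(r)*v/r),np.cos(r)])
    T=c["T_tool_cam"];Q=R.from_quat(s["tcp_rot"])
    return s["position"]+Q.apply(T[:3,3]),Q.apply(T[:3,:3]@d)
def wrist(uv,s,z):
    e,d=wrist_ray(uv,s);return e+d*(z-e[2])/d[2]
def wproj(p,s):
    c=vision.get_calibration("wrist");K=c["K"];T=c["T_tool_cam"]
    q=T[:3,:3].T@(R.from_quat(s["tcp_rot"]).inv().apply(np.array(p)-s["position"])-T[:3,3])
    rh=np.hypot(*q[:2]);return q[:2]/rh*np.arctan2(rh,q[2])*K[0,0]+K[:2,2]
def snap(f):
    s=monitor.sense();im=vision.get_image("wrist")[:,:,::-1].copy();cv2.imwrite(f,im);return s,im
def go(p,yaw=None,s=None):
    """tool-frame mm from current TCP to have the grasp point at p; yaw (deg) error"""
    s=s or monitor.sense();Q=R.from_quat(s["tcp_rot"]);g=s["position"]+Q.apply([0,0,.159])
    x=Q.apply([1,0,0]);print("clock",s["clock"],"grasp pt",g,"yaw",np.degrees(np.arctan2(x[1],x[0])),"tilt",Q.apply([0,0,1]))
    print("tool move mm",Q.inv().apply(np.array(p)-g)*1000)
E
python3 - <<'E'
from h import *
for n,uv,z in[("cup",(205.5,243.5),.065),("jar",(266,245),.065),("small",(311,239),.04),("big",(359,237),.055),("timer",(407,247),.05),("cutter",(455,241),.035)]:
    p=top(uv,z);print(n,p,np.hypot(*p[:2]))
im=cv2.imread("pics/top0.png");hsv=cv2.cvtColor(im,cv2.COLOR_BGR2HSV)
m=((hsv[...,1]>85)).astype(np.uint8);m[:150]=0;m[210:]=0;m[:,:275]=0;m[:,420:]=0
cs=cv2.findContours(m,0,2)[0];c=max(cs,key=cv2.contourArea);r=cv2.minAreaRect(c);print(r)
q=[top(b,.014)[:2] for b in cv2.boxPoints(r)];print(np.array(q),np.mean(q,0),[np.linalg.norm(q[i]-q[i-1]) for i in range(4)])
for w in[(302,183.5),(345,181),(387.5,178.5)]:print(top(w,.009))
E
```

```text
cup [0.4413 0.3582 0.065 ] 0.5683637009182564
jar [0.4385 0.192  0.065 ] 0.4787295503098203
small [0.4588 0.07   0.04  ] 0.4640995155634975
big [ 0.4637 -0.0634  0.055 ] 0.46802481576898614
timer [ 0.4376 -0.1963  0.05  ] 0.4795937865101327
cutter [ 0.4569 -0.3332  0.035 ] 0.5655205222881862
((344.50689697265625, 180.61724853515625), (44.276405334472656, 129.30589294433594), 86.633544921875)
[[ 0.6865  0.1694]
 [ 0.7124 -0.2096]
 [ 0.5801 -0.2142]
 [ 0.5549  0.1582]] [ 0.6335 -0.024 ] [np.float64(0.13205617582993248), np.float64(0.37986934010195783), np.float64(0.13239825666599225), np.float64(0.37331978194368115)]
[0.6245 0.1001 0.009 ]
[ 0.6329 -0.0254  0.009 ]
[ 0.6414 -0.1496  0.009 ]
```

>>> send_rows(rows=[{"offset": [0, 0, 0], "rotation": [0, 0, 10]}, {"offset": [0, 0, 0], "rotation": [0, 0, 10]}, {"offset": [0, 0, 0], "rotation": [0, 0, 10]}, {"offset": [0, 0, 0], "rotation": [0, 0, 10]}, {"offset": [0, 0, 0], "rotation": [0, 0, 10]}], jaw=-1)

```text
clock: 0.72
position: [0.2707, 0.6182, 0.4041]
tcp_rot: [0.799, -0.602, 0.0, 0.0]
wrist_force: [0.4, 0.0, -0.2]
gripper_width: 0.0876
grasp_force: 0.0
```

>>> send_rows(rows=[{"offset": [0, 0, 0], "rotation": [0, 0, 10]}, {"offset": [0, 0, 0], "rotation": [0, 0, 6.4]}, {"offset": [50, -30, 0], "rotation": [0, 0, 0]}, {"offset": [50, -35, 0], "rotation": [0, 0, 0]}, {"offset": [50, -35, 0], "rotation": [0, 0, 0]}])

```text
clock: 1.35
position: [0.3712, 0.4666, 0.4043]
tcp_rot: [-0.707, 0.707, -0.0, -0.0]
wrist_force: [0.4, 0.6, 0.5]
gripper_width: 0.0875
grasp_force: 0.0
```

>>> send_rows(rows=[{"offset": [50, -35, 30], "rotation": [0, 0, 0]}, {"offset": [50, -35, 30], "rotation": [0, 0, 0]}, {"offset": [0, 0, 0], "rotation": [0, 0, 0]}, {"offset": [0, 0, 0], "rotation": [0, 0, 0]}])

```text
clock: 1.85
position: [0.4352, 0.3762, 0.3496]
tcp_rot: [-0.706, 0.708, -0.0, 0.0]
wrist_force: [-0.8, 0.4, 0.6]
gripper_width: 0.0875
grasp_force: 0.0
```

Run:
```python
from h import *
s,im=snap("pics/w1.png");go([.441,.358,.04],s=s);print(s["joint_pos"],wproj([.4413,.3582,.065],s))
```

```text
clock 1.85 grasp pt [0.4352 0.3762 0.1906] yaw -90.10080369990537 tilt [ 0.0001 -0.     -1.    ]
tool move mm [ 18.2054  -5.7714 150.5817]
[ 1.0528  0.2384 -0.2904  0.0002 -1.042  -1.0546] [307.8061 175.3377]
```

View pics/w1.png

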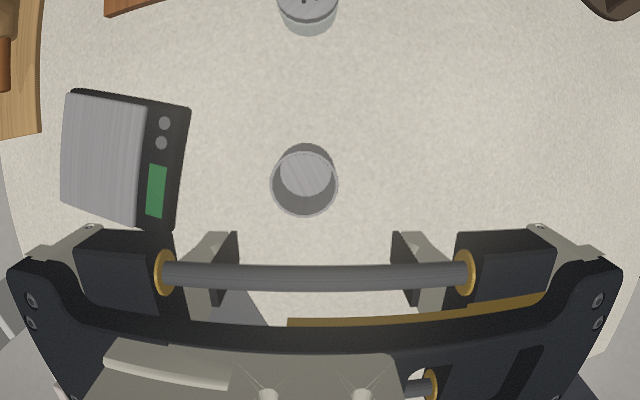

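The cup's rim is a circle through about (270,184), (338,184), (304,217) and (304,150). The jar is at the top edge of the picture, and the path down is clear.

Run:
```python
from h import *
s=monitor.sense()
P=np.array([wrist(u,s,.065) for u in[(270,184),(338,184),(304,217)]]);print(P)
A=np.c_[2*P[:,:2],np.ones(3)];x=np.linalg.solve(A,(P[:,:2]**2).sum(1));print(x[:2],np.sqrt(x[2]+x[0]**2+x[1]**2))
go([x[0],x[1],.04])
```

```text
[[0.4748 0.3669 0.065 ]
 [0.4145 0.3669 0.065 ]
 [0.4448 0.398  0.065 ]]
[0.4447 0.3678] 0.0301971179386306
clock 1.9 grasp pt [0.435  0.3769 0.1909] yaw -90.0404015540337 tilt [ 0.0005  0.0006 -1.    ]
tool move mm [  9.2708  -9.5838 150.9379]
```

>>> send_rows(rows=[{"offset": [5, -5, 40], "rotation": [0, 0, 0]}, {"offset": [4, -5, 40], "rotation": [0, 0, 0]}, {"offset": [0, 0, 40], "rotation": [0, 0, 0]}, {"offset": [0, 0, 31], "rotation": [0, 0, 0]}, {"offset": [0, 0, 0], "rotation": [0, 0, 0]}])

```text
clock: 2.52
position: [0.4439, 0.3678, 0.1968]
tcp_rot: [0.707, -0.707, 0.0, 0.002]
wrist_force: [-0.4, -0.3, -0.2]
gripper_width: 0.0879
grasp_force: 0.0
```

>>> send_rows(rows=[{"offset": [0, 0, 0], "rotation": [0, 0, 0]}, {"offset": [0, 0, 0], "rotation": [0, 0, 0]}, {"offset": [0, 0, 0], "rotation": [0, 0, 0]}, {"offset": [0, 0, 0], "rotation": [0, 0, 0]}, {"offset": [0, 0, 0], "rotation": [0, 0, 0]}], jaw=1)

```text
clock: 3.15
position: [0.4451, 0.3676, 0.1997]
tcp_rot: [-0.707, 0.707, 0.0, 0.001]
wrist_force: [-2.8, -0.3, 6.6]
gripper_width: 0.0616
grasp_force: 30.0
```

Run:
```python
from h import *
s,im=snap("pics/w2.png");go([.6245,.1,.05],s=s);print(s["gripper_width"],s["grasp_force"],s["wrist_force"],s["ft_torque"])
```

```text
clock 3.15 grasp pt [0.4452 0.3678 0.0407] yaw -90.03507835615238 tilt [ 0.001   0.0015 -1.    ]
tool move mm [ 267.7063 -179.4546   -9.5081]
0.06160745690158301 30.00178906135261 [-2.8324 -0.3297  6.5811] [0.2244 0.9993 0.0346]
```

View pics/w2.png

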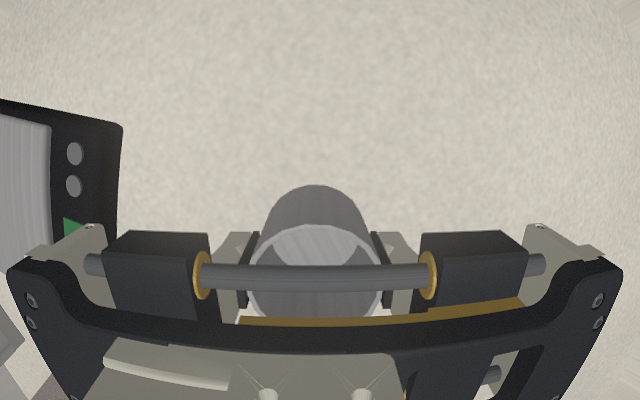

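The cup is held at 61.6 mm opening and 30 N. Next I lift it and stop short of the tray to measure the wells.

>>> send_rows(rows=[{"offset": [0, 0, -40], "rotation": [0, 0, 0]}, {"offset": [10, -10, -50], "rotation": [0, 0, 0]}, {"offset": [35, -35, -20], "rotation": [0, 0, 0]}, {"offset": [40, -35, 0], "rotation": [0, 0, 0]}, {"offset": [40, -35, 0], "rotation": [0, 0, 0]}])

```text
clock: 3.82
position: [0.5605, 0.2408, 0.3092]
tcp_rot: [-0.707, 0.707, 0.0, 0.001]
wrist_force: [-0.2, 0.5, -0.4]
gripper_width: 0.0613
grasp_force: 30.0
```

>>> send_rows(rows=[{"offset": [40, -35, 0], "rotation": [0, 0, 0]}, {"offset": [25, -20, 0], "rotation": [0, 0, 0]}, {"offset": [8, -10, 0], "rotation": [0, 0, 0]}, {"offset": [0, 0, 0], "rotation": [0, 0, 0]}, {"offset": [0, 0, 0], "rotation": [0, 0, 0]}])

```text
clock: 4.45
position: [0.6242, 0.1697, 0.3085]
tcp_rot: [-0.707, 0.707, 0.0, -0.0]
wrist_force: [-0.4, 0.0, -1.1]
gripper_width: 0.0618
grasp_force: 30.0
```

```bash
cat >> h.py <<'E'
def wells(im,s,lo=0):
    """well centres from the pale-wood floor contours"""
    hsv=cv2.cvtColor(im,cv2.COLOR_BGR2HSV);m=((hsv[...,0]>12)&(hsv[...,0]<24)&(hsv[...,1]>lo)).astype(np.uint8)
    m[225:]=0
    for c in cv2.findContours(cv2.morphologyEx(m,cv2.MORPH_OPEN,np.ones((5,5))),0,1)[0]:
        if cv2.contourArea(c)<1500:continue
        P=np.array([wrist(q,s,.009) for q in c[:,0]])[:,:2]
        P=P.astype(np.float32);(cx,cy),r=cv2.minEnclosingCircle(P);e=cv2.fitEllipse(P)
        print("px",cv2.boundingRect(c),"circle",cx,cy,r,"ellipse",e)
E
python3 - <<'E'
from h import *
s,im=snap("pics/w3.png");go([.6245,.1,.05],s=s);print(s["gripper_width"],s["wrist_force"])
hsv=cv2.cvtColor(im,cv2.COLOR_BGR2HSV)
for w in([.6245,.1001,.009],[.6329,-.0254,.009],[.6414,-.1496,.009],[.572,-.09,.014]):
    u=wproj(w,s);print(u, hsv[int(u[1]),int(u[0])])
wells(im,s,60)
E
```

```text
clock 4.45 grasp pt [0.6242 0.1697 0.1495] yaw -90.02019432124861 tilt [-0.0003  0.     -1.    ]
tool move mm [69.6797 -0.4066 99.4669]
0.06183850984459285 [-0.3673  0.0117 -1.0516]
[314.3039 115.7059] [ 18 100 193]
[305.0625 -16.0674] [ 24  27 133]
[ 297.5691 -113.1604] [120   5 110]
[369.9411 -71.607 ] [165  21  49]
px (231, 0, 155, 189) circle 0.6301414966583252 0.072627954185009 0.11151798814535141 ellipse ((0.6304565668106079, 0.076450876891613), (0.15258747339248657, 0.20930072665214539), 6.740481376647949)
px (39, 0, 96, 225) circle 0.8959052562713623 0.06690260767936707 0.1580369621515274 ellipse ((0.8914895057678223, 0.07336616516113281), (0.1537158042192459, 0.3335399329662323), 2.1019575595855713)
```

View pics/w3.png

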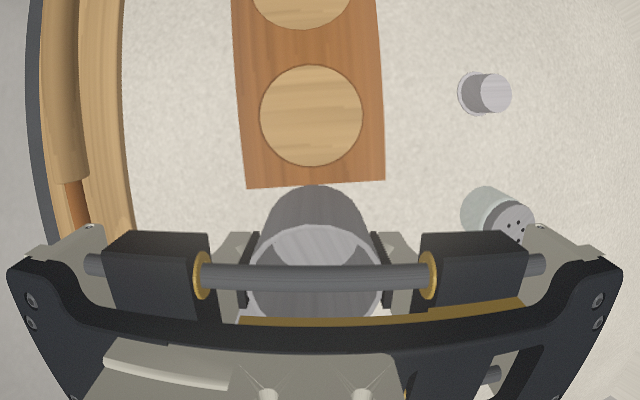

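The end well spans columns 259–363 and rows 63–167, with its centre near (311,115). The cup hangs upright in the jaws, and the small mould (485,93) and jar (505,215) are clear of it.

Run:
```python
from h import *
s=monitor.sense()
def cf(U,z):
    P=np.array([wrist(u,s,z) for u in U])[:,:2];A=np.c_[2*P,np.ones(len(P))]
    x=np.linalg.lstsq(A,(P**2).sum(1),rcond=None)[0];print(x[:2],np.sqrt(x[2]+x[:2]@x[:2]));return x
x=cf([(259,115),(363,115),(311,64),(311,167)],.012)
print([wrist(u,s,.014) for u in[(247,189),(385,180)]])
go([x[0],x[1],.0500])
```

```text
[0.6275 0.1003] 0.046472741359326886
[array([0.6874, 0.1669, 0.014 ]), array([0.5589, 0.1582, 0.014 ])]
clock 4.5 grasp pt [0.6241 0.1699 0.1496] yaw -89.99428374333675 tilt [-0.0001  0.0001 -1.    ]
tool move mm [69.6372 -3.4216 99.5617]
```

>>> send_rows(rows=[{"offset": [30, -3, 0], "rotation": [0, 0, 0]}, {"offset": [30, 0, 15], "rotation": [0, 0, 0]}, {"offset": [9.6, 0, 30], "rotation": [0, 0, 0]}, {"offset": [0, 0, 30], "rotation": [0, 0, 0]}, {"offset": [0, 0, 0], "rotation": [0, 0, 0]}])

```text
clock: 5.12
position: [0.6264, 0.0998, 0.2315]
tcp_rot: [-0.707, 0.707, 0.001, -0.002]
wrist_force: [1.0, -1.0, -1.7]
gripper_width: 0.0616
grasp_force: 30.0
```

>>> send_rows(rows=[{"offset": [0, 0, 0], "rotation": [0, 0, 0]}, {"offset": [0, 0, 10], "rotation": [0, 0, 0]}, {"offset": [0, 0, 10], "rotation": [0, 0, 0]}, {"offset": [0, 0, 4], "rotation": [0, 0, 0]}, {"offset": [0, 0, 0], "rotation": [0, 0, 0]}])

```text
clock: 5.75
position: [0.6277, 0.0995, 0.2093]
tcp_rot: [-0.707, 0.707, 0.0, -0.0]
wrist_force: [-0.3, 0.0, -1.1]
gripper_width: 0.0612
grasp_force: 30.0
```

Run:
```python
from h import *
s=monitor.sense();go([.6275,.1003,.0497],s=s);print(s["gripper_width"],s["wrist_force"],s["ft_torque"])
```

```text
clock 5.75 grasp pt [0.6276 0.0994 0.0503] yaw -90.04538319790979 tilt [-0.0003 -0.0003 -1.    ]
tool move mm [-0.8917  0.098   0.5822]
0.06121288213750166 [-0.2676  0.0221 -1.0642] [ 0.0808 -0.0281 -0.0361]
```

>>> send_rows(rows=[{"offset": [0, 0, 0.8], "rotation": [0, 0, 0]}, {"offset": [0, 0, 0], "rotation": [0, 0, 0]}])

```text
clock: 6.0
position: [0.6278, 0.0994, 0.2088]
tcp_rot: [-0.707, 0.707, -0.0, 0.0]
wrist_force: [0.5, -0.9, -0.5]
gripper_width: 0.0615
grasp_force: 30.0
```

>>> send_rows(rows=[{"offset": [0, 0, 0], "rotation": [0, 0, 0]}, {"offset": [0, 0, 0], "rotation": [0, 0, 0]}, {"offset": [0, 0, 0], "rotation": [0, 0, 0]}, {"offset": [0, 0, 0], "rotation": [0, 0, 0]}], jaw=-1)

```text
clock: 6.5
position: [0.6277, 0.0995, 0.2088]
tcp_rot: [-0.707, 0.707, -0.0, 0.0]
wrist_force: [0.7, -0.0, -0.7]
gripper_width: 0.087
grasp_force: 0.0
```

>>> send_rows(rows=[{"offset": [0, 0, -40], "rotation": [0, 0, 0]}, {"offset": [0, 0, -50], "rotation": [0, 0, 0]}, {"offset": [30, 30, -20], "rotation": [0, 0, 0]}, {"offset": [40, 50, 0], "rotation": [0, 0, 0]}, {"offset": [40, 50, 0], "rotation": [0, 0, 0]}])

```text
clock: 7.12
position: [0.4985, -0.0095, 0.3189]
tcp_rot: [-0.707, 0.707, -0.0, 0.0]
wrist_force: [0.0, -0.2, 0.6]
gripper_width: 0.0875
grasp_force: 0.0
```

>>> send_rows(rows=[{"offset": [20, 30, 0], "rotation": [0, 0, 0]}, {"offset": [0, 0, 0], "rotation": [0, 0, 0]}, {"offset": [0, 0, 0], "rotation": [0, 0, 0]}])

```text
clock: 7.5
position: [0.4704, -0.0283, 0.3193]
tcp_rot: [-0.707, 0.707, -0.0, 0.001]
wrist_force: [-0.4, -0.6, -0.3]
gripper_width: 0.0877
grasp_force: 0.0
```

Run:
```python
from h import *
s,im=snap("pics/w4.png");go([.4637,-.0634,.037],s=s);print(s["joint_pos"],wproj([.4637,-.0634,.055],s))
```

```text
clock 7.5 grasp pt [ 0.4707 -0.0283  0.1603] yaw -90.04925382970337 tilt [ 0.0014  0.0003 -1.    ]
tool move mm [ 35.1414   7.1051 123.244 ]
[ 0.3591  0.0989 -0.545   0.0003 -0.9255 -0.3601] [323.633  159.9806]
```

View pics/w4.png

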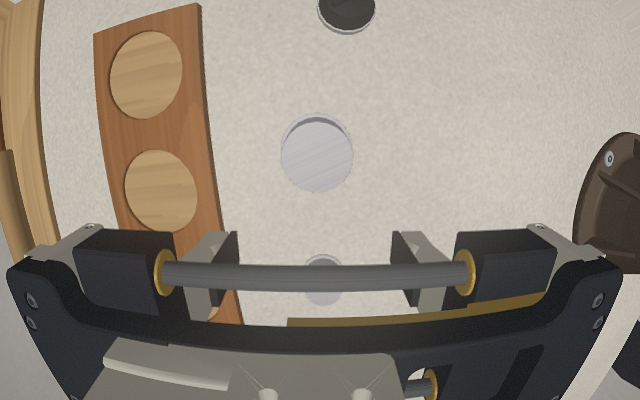

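The big mould's flat top spans columns 281–353 and rows 121–192, with its centre near (317,156). The far well is near (146,74), the middle well near (160,191), and the timer is at the top edge.

```bash
cat >> h.py <<'E'
def cf(U,z,s):
    P=np.array([wrist(u,s,z) for u in U])[:,:2];A=np.c_[2*P,np.ones(len(P))]
    x=np.linalg.lstsq(A,(P**2).sum(1),rcond=None)[0];print("circle",x[:2],"r",np.sqrt(x[2]+x[:2]@x[:2]));return x
E
python3 - <<'E'
from h import *
s=monitor.sense()
x=cf([(281,157),(353,157),(317,192.5),(317,121)],.055,s)
for w in[(109,74),(182,74),(146,30),(146,118)],[(124,191),(197,191),(160,150),(160,233)]:cf(w,.012,s)
print(wproj([.6445,-.1491,.009],s),wproj([.636,-.0244,.009],s))
go([x[0],x[1],.037])
E
```

```text
circle [ 0.4691 -0.0653] r 0.028949910038903556
circle [ 0.6447 -0.1497] r 0.04606529685974736
circle [ 0.6359 -0.0238] r 0.046059604648241624
[144.5369  74.3033] [159.5494 191.7962]
clock 7.55 grasp pt [ 0.4708 -0.0281  0.16  ] yaw -90.03626711026826 tilt [ 0.0009  0.0001 -1.    ]
tool move mm [ 37.2479   1.8068 122.992 ]
```

>>> send_rows(rows=[{"offset": [20, 1, 0], "rotation": [0, 0, 0]}, {"offset": [17.3, 0.8, 30], "rotation": [0, 0, 0]}, {"offset": [0, 0, 45], "rotation": [0, 0, 0]}, {"offset": [0, 0, 48], "rotation": [0, 0, 0]}, {"offset": [0, 0, 0], "rotation": [0, 0, 0]}])

```text
clock: 8.18
position: [0.4674, -0.0657, 0.1927]
tcp_rot: [-0.707, 0.707, 0.002, -0.003]
wrist_force: [-0.4, -0.7, 0.3]
gripper_width: 0.0873
grasp_force: 0.0
```

>>> send_rows(rows=[{"offset": [0, 0, 0], "rotation": [0, 0, 0]}, {"offset": [0, 0, 0], "rotation": [0, 0, 0]}, {"offset": [0, 0, 0], "rotation": [0, 0, 0]}, {"offset": [0, 0, 0], "rotation": [0, 0, 0]}, {"offset": [0, 0, 0], "rotation": [0, 0, 0]}], jaw=1)

```text
clock: 8.8
position: [0.4686, -0.0656, 0.197]
tcp_rot: [-0.707, 0.707, -0.001, 0.001]
wrist_force: [-1.2, 2.1, 8.8]
gripper_width: 0.0593
grasp_force: 30.1
```

Run:
```python
from h import *
s=monitor.sense();go([.6446,-.1494,.0465],s=s);print(s["gripper_width"],s["wrist_force"],s["ft_torque"])
```

```text
clock 8.8 grasp pt [ 0.469  -0.0655  0.038 ] yaw -90.03607596249346 tilt [ 0.0024  0.0005 -1.    ]
tool move mm [  83.7644 -175.6844   -8.156 ]
0.059338037304635716 [-1.1644  2.063   8.7758] [ 0.6664  0.5028 -0.057 ]
```

>>> send_rows(rows=[{"offset": [0, 0, -40], "rotation": [0, 0, 0]}, {"offset": [13, -25, -30], "rotation": [0, 0, 0]}, {"offset": [20, -45, 0], "rotation": [0, 0, 0]}, {"offset": [20, -45, 0], "rotation": [0, 0, 0]}, {"offset": [20, -45, 0], "rotation": [0, 0, 0]}])

```text
clock: 9.43
position: [0.6291, -0.1396, 0.2662]
tcp_rot: [-0.707, 0.707, -0.0, 0.0]
wrist_force: [0.8, 0.7, -1.5]
gripper_width: 0.0595
grasp_force: 29.9
```

>>> send_rows(rows=[{"offset": [10.8, -15.7, 0], "rotation": [0, 0, 0]}, {"offset": [0, 0, 0], "rotation": [0, 0, 0]}, {"offset": [0, 0, 30], "rotation": [0, 0, 0]}, {"offset": [0, 0, 20], "rotation": [0, 0, 0]}, {"offset": [0, 0, 0], "rotation": [0, 0, 0]}])

```text
clock: 10.05
position: [0.6422, -0.1493, 0.2144]
tcp_rot: [-0.707, 0.707, 0.001, -0.001]
wrist_force: [0.0, 0.3, -2.0]
gripper_width: 0.0593
grasp_force: 29.9
```

Run:
```python
from h import *
s=monitor.sense();go([.6446,-.1494,.047],s=s);print(s["gripper_width"],s["wrist_force"],s["ft_torque"])
```

```text
clock 10.05 grasp pt [ 0.6416 -0.1493  0.0554] yaw -90.05643259232995 tilt [-0.0037  0.0003 -1.    ]
tool move mm [ 0.1267 -3.039   8.3525]
0.05928407167443312 [ 0.0469  0.3095 -2.0359] [ 0.0977 -0.0518  0.0284]
```

>>> send_rows(rows=[{"offset": [0, 0, 0], "rotation": [0, 0, 0]}, {"offset": [0, 0, 0], "rotation": [0, 0, 0]}])

```text
clock: 10.3
position: [0.644, -0.1496, 0.2171]
tcp_rot: [-0.707, 0.707, -0.001, 0.001]
wrist_force: [0.1, -0.0, -2.4]
gripper_width: 0.0596
grasp_force: 29.9
```

Run:
```python
from h import *
s=monitor.sense();go([.6446,-.1494,.047],s=s);print(s["gripper_width"],s["wrist_force"],s["ft_torque"])
```

```text
clock 10.3 grasp pt [ 0.6443 -0.1496  0.0581] yaw -90.03518211913229 tilt [ 0.002  0.    -1.   ]
tool move mm [-0.1941 -0.2553 11.1074]
0.05956683412974393 [ 0.0519 -0.0134 -2.3605] [ 0.0606 -0.0297  0.0239]
```

>>> send_rows(rows=[{"offset": [0, 0, 6], "rotation": [0, 0, 0]}, {"offset": [0, 0, 5], "rotation": [0, 0, 0]}, {"offset": [0, 0, 0], "rotation": [0, 0, 0]}, {"offset": [0, 0, 0], "rotation": [0, 0, 0]}])

```text
clock: 10.8
position: [0.6437, -0.1497, 0.206]
tcp_rot: [-0.707, 0.707, -0.0, 0.0]
wrist_force: [-4.5, 1.8, 10.2]
gripper_width: 0.0596
grasp_force: 30.2
```

Run:
```python
from h import *
s=monitor.sense();go([.6446,-.1494,.047],s=s);print(s["gripper_width"],s["wrist_force"],s["ft_torque"])
```

```text
clock 10.8 grasp pt [ 0.6438 -0.1497  0.047 ] yaw -90.02702551208851 tilt [ 0.0005 -0.0003 -1.    ]
tool move mm [-0.3281 -0.7935 -0.0401]
0.05963891282350062 [-4.5301  1.8222 10.1698] [ 0.7829  1.4749 -0.0263]
```

>>> send_rows(rows=[{"offset": [0, 0, 0], "rotation": [0, 0, 0]}, {"offset": [0, 0, 0], "rotation": [0, 0, 0]}, {"offset": [0, 0, 0], "rotation": [0, 0, 0]}, {"offset": [0, 0, 0], "rotation": [0, 0, 0]}], jaw=-1)

```text
clock: 11.3
position: [0.6437, -0.1498, 0.2045]
tcp_rot: [-0.707, 0.707, 0.0, -0.0]
wrist_force: [-0.6, -0.3, -0.1]
gripper_width: 0.0866
grasp_force: 0.0
```

>>> send_rows(rows=[{"offset": [0, 0, -40], "rotation": [0, 0, 0]}, {"offset": [0, 0, -50], "rotation": [0, 0, 0]}, {"offset": [-40, 29, -23], "rotation": [0, 0, 0]}, {"offset": [-50, 35, 0], "rotation": [0, 0, 0]}, {"offset": [-50, 35, 0], "rotation": [0, 0, 0]}])

```text
clock: 11.92
position: [0.5438, -0.0086, 0.318]
tcp_rot: [-0.706, 0.708, -0.0, 0.0]
wrist_force: [0.6, 1.1, 1.2]
gripper_width: 0.0872
grasp_force: 0.0
```

>>> send_rows(rows=[{"offset": [-50, 35, 0], "rotation": [0, 0, 0]}, {"offset": [-40, 30, 0], "rotation": [0, 0, 0]}, {"offset": [-25, 15, 0], "rotation": [0, 0, 0]}, {"offset": [0, 0, 0], "rotation": [0, 0, 0]}, {"offset": [0, 0, 0], "rotation": [0, 0, 0]}])

```text
clock: 12.55
position: [0.4651, 0.1054, 0.3178]
tcp_rot: [-0.707, 0.707, -0.0, 0.0]
wrist_force: [0.0, 0.2, 1.2]
gripper_width: 0.0879
grasp_force: 0.0
```

Run:
```python
from h import *
s,im=snap("pics/w5.png");go([.464,.070,.027],s=s);print(s["joint_pos"],wproj([.464,.07,.04],s))
```

```text
clock 12.55 grasp pt [0.4651 0.1054 0.1588] yaw -90.01721816371412 tilt [ 0.0003  0.0001 -1.    ]
tool move mm [ 35.4233   1.1459 131.8353]
[ 0.6368  0.1104 -0.5353  0.0001 -0.9248 -0.6372] [316.1226 156.9278]
```

View pics/w5.png

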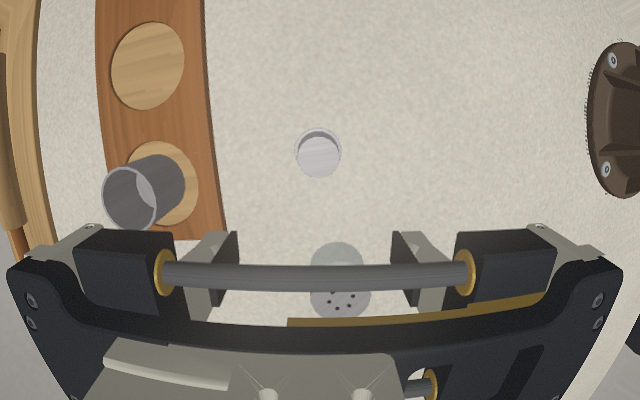

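The small mould's flat top spans columns 298–340 and rows 137–178, with its centre near (319,157.5). The cup stands in its well and the jar is at (340,285), under the gripper.

Run:
```python
from h import *
s=monitor.sense()
x=cf([(298.5,157.5),(340,157.5),(319,178.5),(319,136.5)],.04,s)
go([x[0],x[1],.027])
```

```text
circle [0.4614 0.0704] r 0.017753440225156767
clock 12.6 grasp pt [0.4653 0.1051 0.1587] yaw -90.06493204691769 tilt [ 0.0001 -0.     -1.    ]
tool move mm [ 34.7518   3.793  131.7348]
```

>>> send_rows(rows=[{"offset": [20, 2, 0], "rotation": [0, 0, 0]}, {"offset": [14.8, 1.8, 30], "rotation": [0, 0, 0]}, {"offset": [0, 0, 45], "rotation": [0, 0, 0]}, {"offset": [0, 0, 40], "rotation": [0, 0, 0]}, {"offset": [0, 0, 16], "rotation": [0, 0, 0]}])

```text
clock: 13.22
position: [0.4604, 0.0685, 0.1845]
tcp_rot: [-0.706, 0.708, 0.0, -0.002]
wrist_force: [0.2, 0.6, -0.3]
gripper_width: 0.0875
grasp_force: 0.0
```

>>> send_rows(rows=[{"offset": [0, 0, 0], "rotation": [0, 0, 0]}, {"offset": [0, 0, 0], "rotation": [0, 0, 0]}])

```text
clock: 13.48
position: [0.4615, 0.07, 0.1873]
tcp_rot: [-0.707, 0.708, -0.0, 0.0]
wrist_force: [0.0, -0.2, 0.4]
gripper_width: 0.0875
grasp_force: 0.0
```

>>> send_rows(rows=[{"offset": [0, 0, 0], "rotation": [0, 0, 0]}, {"offset": [0, 0, 0], "rotation": [0, 0, 0]}, {"offset": [0, 0, 0], "rotation": [0, 0, 0]}, {"offset": [0, 0, 0], "rotation": [0, 0, 0]}, {"offset": [0, 0, 0], "rotation": [0, 0, 0]}], jaw=1)

```text
clock: 14.1
position: [0.4611, 0.0707, 0.1868]
tcp_rot: [-0.707, 0.707, -0.0, 0.0]
wrist_force: [-0.5, -0.8, 0.7]
gripper_width: 0.0434
grasp_force: 0.0
```

Run:
```python
from h import *
s=monitor.sense();go([.641,-.060,.16],s=s);print(s["gripper_width"],s["wrist_force"],s["ft_torque"])
```

```text
clock 14.1 grasp pt [0.4611 0.0707 0.0278] yaw -90.04168009257502 tilt [ 0.0001  0.     -1.    ]
tool move mm [ 130.5534 -179.9719 -132.2259]
0.04343822984310964 [-0.4533 -0.7592  0.6536] [ 0.0872 -0.0254 -0.0018]
```

Not closed yet; I wait a little longer.

>>> send_rows(rows=[{"offset": [0, 0, 0], "rotation": [0, 0, 0]}, {"offset": [0, 0, 0], "rotation": [0, 0, 0]}, {"offset": [0, 0, 0], "rotation": [0, 0, 0]}])

```text
clock: 14.48
position: [0.4611, 0.0707, 0.1867]
tcp_rot: [-0.707, 0.707, 0.0, 0.0]
wrist_force: [-0.3, -0.4, 0.9]
gripper_width: 0.0371
grasp_force: 30.0
```

Run:
```python
from h import *
s=monitor.sense();go([.641,-.060,.16],s=s);print(s["gripper_width"],s["grasp_force"],s["wrist_force"],s["ft_torque"])
```

```text
clock 14.475 grasp pt [0.4611 0.0707 0.0277] yaw -90.04958819470549 tilt [ 0.  0. -1.]
tool move mm [ 130.4971 -179.9705 -132.2975]
0.03712376490778506 29.984975881670834 [-0.269  -0.3566  0.8679] [ 0.2196 -0.0283 -0.0232]
```

>>> send_rows(rows=[{"offset": [0, 0, -45], "rotation": [0, 0, 0]}, {"offset": [5, -10, -50], "rotation": [0, 0, 0]}, {"offset": [25, -35, -37], "rotation": [0, 0, 0]}, {"offset": [35, -45, 0], "rotation": [0, 0, 0]}, {"offset": [35, -45, 0], "rotation": [0, 0, 0]}])

```text
clock: 15.1
position: [0.5972, -0.0305, 0.3195]
tcp_rot: [-0.707, 0.707, -0.0, 0.001]
wrist_force: [0.9, 1.0, -2.0]
gripper_width: 0.0369
grasp_force: 30.0
```

>>> send_rows(rows=[{"offset": [20, -30, 0], "rotation": [0, 0, 0]}, {"offset": [10.5, -15, 0], "rotation": [0, 0, 0]}, {"offset": [0, 0, 0], "rotation": [0, 0, 0]}, {"offset": [0, 0, 0], "rotation": [0, 0, 0]}])

```text
clock: 15.6
position: [0.6402, -0.0595, 0.3186]
tcp_rot: [-0.707, 0.707, 0.0, -0.0]
wrist_force: [-0.0, 0.5, -0.6]
gripper_width: 0.0372
grasp_force: 30.0
```

Run:
```python
from h import *
s,im=snap("pics/w6.png");go([.6438,-.1497,.092],s=s);print(s["gripper_width"],wproj([.6438,-.1497,.064],s))
```

```text
clock 15.6 grasp pt [ 0.6401 -0.0594  0.1596] yaw -90.03354819874977 tilt [-0.0008  0.0002 -1.    ]
tool move mm [90.2709 -3.8518 67.5404]
0.037158017194466625 [309.6501  89.9839]
```

View pics/w6.png

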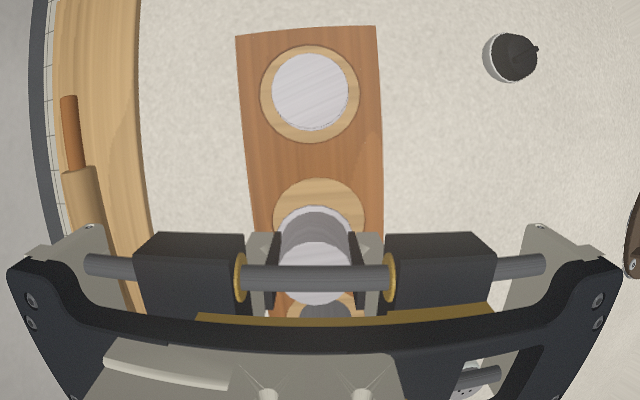

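The big mould's top spans columns 271–349 and rows 54–131, with its centre near (310,92), and it sits in its well. The small mould hangs upright in the jaws.

Run:
```python
from h import *
s=monitor.sense()
x=cf([(271.5,92),(349,92),(310,131),(310,53.5)],.064,s)
cf([(260,92),(359,92),(310,44),(310,142.5)],.012,s)
go([x[0],x[1],.0917])
```

```text
circle [ 0.6436 -0.148 ] r 0.029369089119622726
circle [ 0.645  -0.1498] r 0.04584727899070901
clock 15.65 grasp pt [ 0.6401 -0.0593  0.1599] yaw -90.00833872474345 tilt [-0.0003  0.0002 -1.    ]
tool move mm [88.7432 -3.4724 68.1326]
```

>>> send_rows(rows=[{"offset": [40, -2, 0], "rotation": [0, 0, 0]}, {"offset": [40, -1.5, 0], "rotation": [0, 0, 0]}, {"offset": [9.3, 0, 20], "rotation": [0, 0, 0]}, {"offset": [0, 0, 20], "rotation": [0, 0, 0]}, {"offset": [0, 0, 15], "rotation": [0, 0, 0]}])

```text
clock: 16.27
position: [0.6438, -0.1487, 0.2634]
tcp_rot: [-0.707, 0.707, 0.0, 0.0]
wrist_force: [0.4, 0.0, -0.9]
gripper_width: 0.0372
grasp_force: 30.0
```

>>> send_rows(rows=[{"offset": [0, 0, 0], "rotation": [0, 0, 0]}, {"offset": [0, 0, 0], "rotation": [0, 0, 0]}, {"offset": [0, 0, 0], "rotation": [0, 0, 0]}])

```text
clock: 16.65
position: [0.6448, -0.1491, 0.2647]
tcp_rot: [-0.707, 0.707, -0.001, 0.001]
wrist_force: [-0.1, 0.1, -1.0]
gripper_width: 0.0369
grasp_force: 30.0
```

Run:
```python
from h import *
s=monitor.sense();go([.6437,-.1488,.0917],s=s);print(s["gripper_width"],s["wrist_force"],s["ft_torque"])
```

```text
clock 16.65 grasp pt [ 0.645  -0.1491  0.1057] yaw -90.02248905961 tilt [ 0.0015 -0.0001 -1.    ]
tool move mm [-0.3199  1.3244 14.014 ]
0.03686215127980982 [-0.149   0.1192 -0.956 ] [ 0.0844 -0.0576 -0.0207]
```

>>> send_rows(rows=[{"offset": [0, 1, 5], "rotation": [0, 0, 0]}, {"offset": [0, 0, 5], "rotation": [0, 0, 0]}, {"offset": [0, 0, 3.5], "rotation": [0, 0, 0]}, {"offset": [0, 0, 0], "rotation": [0, 0, 0]}, {"offset": [0, 0, 0], "rotation": [0, 0, 0]}])

```text
clock: 17.27
position: [0.6433, -0.1494, 0.2507]
tcp_rot: [-0.707, 0.707, -0.0, -0.0]
wrist_force: [-2.3, 1.0, 5.4]
gripper_width: 0.0368
grasp_force: 30.1
```

Run:
```python
from h import *
s=monitor.sense();go([.6437,-.1488,.0917],s=s);print(s["gripper_width"],s["wrist_force"],s["ft_torque"])
```

```text
clock 17.275 grasp pt [ 0.6433 -0.1495  0.0917] yaw -90.03696687278611 tilt [-0.0002 -0.0003 -1.    ]
tool move mm [-0.6569 -0.4131  0.0308]
0.03680258580803828 [-2.3037  0.9962  5.4152] [ 0.449   0.9301 -0.0142]
```

>>> send_rows(rows=[{"offset": [0, 0, 0], "rotation": [0, 0, 0]}, {"offset": [0, 0, 0], "rotation": [0, 0, 0]}, {"offset": [0, 0, 0], "rotation": [0, 0, 0]}, {"offset": [0, 0, 0], "rotation": [0, 0, 0]}], jaw=-1)

```text
clock: 17.77
position: [0.6435, -0.1493, 0.2501]
tcp_rot: [-0.707, 0.707, 0.0, -0.0]
wrist_force: [0.1, 0.6, 0.5]
gripper_width: 0.0715
grasp_force: 0.0
```

>>> send_rows(rows=[{"offset": [0, 0, -35], "rotation": [0, 0, 0]}, {"offset": [0, 0, -37], "rotation": [0, 0, 0]}, {"offset": [-40, 20, 0], "rotation": [0, 0, 0]}, {"offset": [-54, 28, 0], "rotation": [0, 0, 0]}, {"offset": [-54, 28, 0], "rotation": [0, 0, 0]}])

```text
clock: 18.4
position: [0.5667, -0.0002, 0.3222]
tcp_rot: [-0.706, 0.708, -0.0, 0.0]
wrist_force: [-0.4, 0.9, 0.8]
gripper_width: 0.0874
grasp_force: 0.0
```

>>> send_rows(rows=[{"offset": [-54, 28, 0], "rotation": [0, 0, 0]}, {"offset": [-54, 28, 0], "rotation": [0, 0, 0]}, {"offset": [-54, 28, 0], "rotation": [0, 0, 0]}, {"offset": [-50, 26, 0], "rotation": [0, 0, 0]}, {"offset": [-24, 12, 0], "rotation": [0, 0, 0]}])

```text
clock: 19.02
position: [0.4445, 0.237, 0.3226]
tcp_rot: [0.708, -0.707, -0.0, -0.001]
wrist_force: [1.0, 0.3, -0.1]
gripper_width: 0.0878
grasp_force: 0.0
```

>>> send_rows(rows=[{"offset": [0, 0, 0], "rotation": [0, 0, 0]}, {"offset": [0, 0, 0], "rotation": [0, 0, 0]}, {"offset": [0, 0, 0], "rotation": [0, 0, 0]}])

```text
clock: 19.4
position: [0.4461, 0.2341, 0.3222]
tcp_rot: [-0.706, 0.708, -0.0, -0.0]
wrist_force: [-0.5, -0.2, 0.3]
gripper_width: 0.0875
grasp_force: 0.0
```

Run:
```python
from h import *
s,im=snap("pics/w7.png");go([.443,.196,.033],s=s);print(s["joint_pos"],wproj([.443,.196,.065],s))
```

```text
clock 19.4 grasp pt [0.4461 0.2341 0.1632] yaw -90.11388660523595 tilt [-0.0001 -0.0001 -1.    ]
tool move mm [ 38.0941   2.9913 130.175 ]
[ 0.8739  0.1504 -0.4753  0.     -0.9453 -0.8759] [318.6557 157.7383]
```

View pics/w7.png

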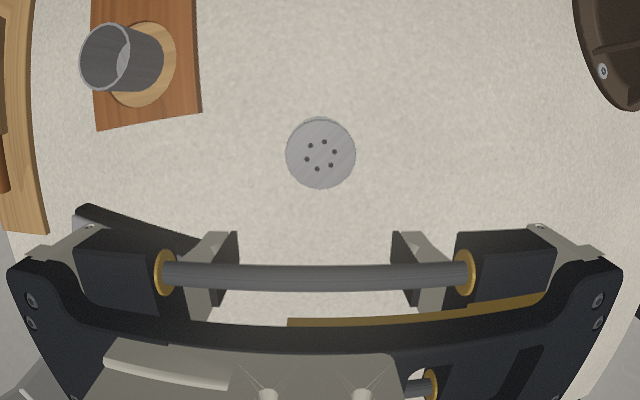

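The jar's cap spans columns 285–356 and rows 119–189, with its centre near (320.5,154). The cup in its well is clear of it.

Run:
```python
from h import *
s=monitor.sense()
x=cf([(285.5,154),(356,154),(320.5,189.5),(320.5,118.5)],.065,s)
go([x[0],x[1],.035])
```

```text
circle [0.4413 0.1935] r 0.027692566512120508
clock 19.45 grasp pt [0.4461 0.2341 0.1632] yaw -90.12637173827788 tilt [-0.0001 -0.0001 -1.    ]
tool move mm [ 40.5455   4.6624 128.182 ]
```

>>> send_rows(rows=[{"offset": [20, 2.5, 0], "rotation": [0, 0, 0]}, {"offset": [20.5, 2.2, 20], "rotation": [0, 0, 0]}, {"offset": [0, 0, 40], "rotation": [0, 0, 0]}, {"offset": [0, 0, 40], "rotation": [0, 0, 0]}, {"offset": [0, 0, 28], "rotation": [0, 0, 0]}])

```text
clock: 20.08
position: [0.4407, 0.1926, 0.1929]
tcp_rot: [-0.706, 0.708, 0.0, -0.001]
wrist_force: [1.4, 0.8, 0.6]
gripper_width: 0.0878
grasp_force: 0.0
```

>>> send_rows(rows=[{"offset": [0, 0, 0], "rotation": [0, 0, 0]}, {"offset": [0, 0, 0], "rotation": [0, 0, 0]}, {"offset": [0, 0, 0], "rotation": [0, 0, 0]}])

```text
clock: 20.45
position: [0.4415, 0.1945, 0.1956]
tcp_rot: [-0.707, 0.707, -0.0, 0.001]
wrist_force: [0.3, 0.5, 0.1]
gripper_width: 0.0876
grasp_force: 0.0
```

>>> send_rows(rows=[{"offset": [0, 0, 0], "rotation": [0, 0, 0]}, {"offset": [0, 0, 0], "rotation": [0, 0, 0]}, {"offset": [0, 0, 0], "rotation": [0, 0, 0]}, {"offset": [0, 0, 0], "rotation": [0, 0, 0]}, {"offset": [0, 0, 0], "rotation": [0, 0, 0]}], jaw=1)

```text
clock: 21.08
position: [0.4411, 0.1944, 0.1943]
tcp_rot: [-0.707, 0.707, -0.0, 0.0]
wrist_force: [-0.9, -0.1, 2.4]
gripper_width: 0.0576
grasp_force: 30.0
```

Run:
```python
from h import *
s=monitor.sense();go([.636,-.0242,.115],s=s);print(s["gripper_width"],s["grasp_force"],s["wrist_force"],s["ft_torque"])
```

```text
clock 21.075 grasp pt [0.4411 0.1944 0.0353] yaw -90.04625463467498 tilt [ 0.  0. -1.]
tool move mm [ 218.4523 -195.1133  -79.668 ]
0.05758045918207848 30.00064355554059 [-0.9161 -0.0813  2.3954] [ 0.1532  0.3412 -0.0157]
```

>>> send_rows(rows=[{"offset": [0, 0, -45], "rotation": [0, 0, 0]}, {"offset": [10, -5, -45], "rotation": [0, 0, 0]}, {"offset": [40, -30, -5], "rotation": [0, 0, 0]}, {"offset": [45, -35, 0], "rotation": [0, 0, 0]}, {"offset": [45, -35, 0], "rotation": [0, 0, 0]}])

```text
clock: 21.7
position: [0.5465, 0.053, 0.2891]
tcp_rot: [-0.707, 0.707, 0.0, 0.0]
wrist_force: [0.5, 0.6, -1.0]
gripper_width: 0.0573
grasp_force: 30.0
```

>>> send_rows(rows=[{"offset": [42, -35, 0], "rotation": [0, 0, 0]}, {"offset": [25, -35, 0], "rotation": [0, 0, 0]}, {"offset": [11.4, -20, 0], "rotation": [0, 0, 0]}, {"offset": [0, 0, 30], "rotation": [0, 0, 0]}, {"offset": [0, 0, 25], "rotation": [0, 0, 0]}])

```text
clock: 22.32
position: [0.6355, -0.0248, 0.2323]
tcp_rot: [-0.706, 0.708, 0.001, -0.001]
wrist_force: [-0.1, 0.4, -2.2]
gripper_width: 0.0577
grasp_force: 30.0
```

>>> send_rows(rows=[{"offset": [0, 0, 0], "rotation": [0, 0, 0]}, {"offset": [0, 0, 0], "rotation": [0, 0, 0]}, {"offset": [0, 0, 0], "rotation": [0, 0, 0]}])

```text
clock: 22.7
position: [0.6363, -0.024, 0.2355]
tcp_rot: [-0.707, 0.707, -0.001, 0.001]
wrist_force: [0.6, -0.1, -2.3]
gripper_width: 0.0572
grasp_force: 30.0
```

Run:
```python
from h import *
s=monitor.sense();go([.636,-.0242,.0443],s=s);print(s["gripper_width"],s["wrist_force"],s["ft_torque"])
```

```text
clock 22.7 grasp pt [ 0.6366 -0.024   0.0765] yaw -90.02957965502175 tilt [ 0.002   0.0003 -1.    ]
tool move mm [ 0.2183  0.6528 32.2478]
0.05715127387570107 [ 0.6494 -0.1497 -2.2638] [ 0.0619 -0.0325  0.0047]
```

>>> send_rows(rows=[{"offset": [0, 0, 15], "rotation": [0, 0, 0]}, {"offset": [0, 0, 10], "rotation": [0, 0, 0]}, {"offset": [0, 0, 6.5], "rotation": [0, 0, 0]}, {"offset": [0, 0, 0], "rotation": [0, 0, 0]}, {"offset": [0, 0, 0], "rotation": [0, 0, 0]}])

```text
clock: 23.32
position: [0.6354, -0.0243, 0.2033]
tcp_rot: [-0.707, 0.707, 0.0, -0.001]
wrist_force: [-4.5, 0.5, 8.1]
gripper_width: 0.058
grasp_force: 30.0
```

Run:
```python
from h import *
s=monitor.sense();go([.636,-.0242,.0443],s=s);print(s["gripper_width"],s["wrist_force"],s["ft_torque"])
```

```text
clock 23.325 grasp pt [ 0.6352 -0.0244  0.0443] yaw -90.02685167018205 tilt [-0.0012 -0.0005 -1.    ]
tool move mm [-0.1627 -0.7938 -0.0327]
0.05797291980040987 [-4.5138  0.5286  8.0567] [0.4555 1.9229 0.0449]
```

Touching down. I release, retreat upward and check.

>>> send_rows(rows=[{"offset": [0, 0, 0], "rotation": [0, 0, 0]}, {"offset": [0, 0, 0], "rotation": [0, 0, 0]}, {"offset": [0, 0, 0], "rotation": [0, 0, 0]}, {"offset": [0, 0, 0], "rotation": [0, 0, 0]}], jaw=-1)

```text
clock: 23.82
position: [0.6359, -0.0242, 0.2026]
tcp_rot: [-0.707, 0.707, 0.0, -0.0]
wrist_force: [-0.2, -0.5, 0.4]
gripper_width: 0.0866
grasp_force: 0.0
```

>>> send_rows(rows=[{"offset": [0, 0, -35], "rotation": [0, 0, 0]}, {"offset": [0, 0, -50], "rotation": [0, 0, 0]}, {"offset": [0, 0, -60], "rotation": [0, 0, 0]}, {"offset": [-50, 0, -40], "rotation": [0, 0, 0]}, {"offset": [-50, 0, 0], "rotation": [0, 0, 0]}])

```text
clock: 24.45
position: [0.6366, 0.0751, 0.3914]
tcp_rot: [-0.706, 0.708, -0.002, 0.003]
wrist_force: [-0.1, 0.1, -0.6]
gripper_width: 0.0875
grasp_force: 0.0
```

>>> send_rows(rows=[{"offset": [-50, 0, 0], "rotation": [0, 0, 0]}, {"offset": [-30, 0, 0], "rotation": [0, 0, 0]}, {"offset": [0, 0, 0], "rotation": [0, 0, 0]}, {"offset": [0, 0, 0], "rotation": [0, 0, 0]}, {"offset": [0, 0, 0], "rotation": [0, 0, 0]}])

```text
clock: 25.08
position: [0.636, 0.1536, 0.3868]
tcp_rot: [-0.706, 0.708, -0.0, -0.0]
wrist_force: [0.6, 0.0, 0.7]
gripper_width: 0.0878
grasp_force: 0.0
```

Run:
```python
from h import *
s,im=snap("pics/w8.png");print(s["position"])
for p in[.6275,.1003,.009],[.636,-.0242,.009],[.6446,-.1495,.009],[.6275,.1003,.074],[.636,-.0242,.074],[.6446,-.1495,.064],[.6446,-.1495,.104]:print(wproj(p,s))
```

```text
[0.636  0.1536 0.3868]
[322.0073 128.0365]
[314.4716  22.6215]
[307.2118 -66.7218]
[323.663  132.5218]
[314.4754   4.9943]
[306.1419 -90.7771]
[ 305.1756 -112.1247]
```

View pics/w8.png

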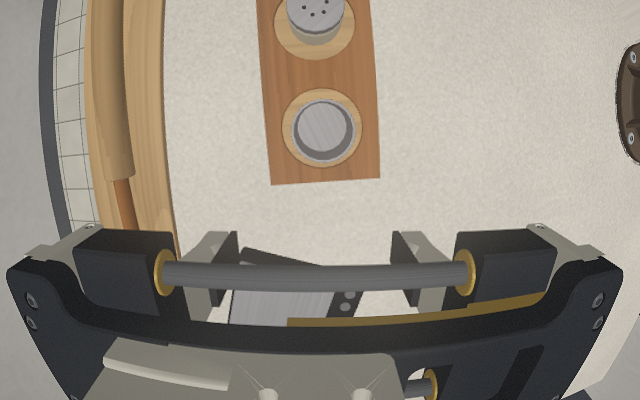

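The cup's rim is centred near (324,133), against an expected (323.7,132.5). The jar stands upright in the middle well. I check the stack from the fixed camera.

Run:
```python
from h import *
im=vision.get_image("scene")[:,:,::-1][120:340,190:430];cv2.imwrite("pics/s2.png",cv2.resize(im,None,fx=2.7,fy=2.7,interpolation=cv2.INTER_CUBIC))
```

```text
(no output)
```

View pics/s2.png

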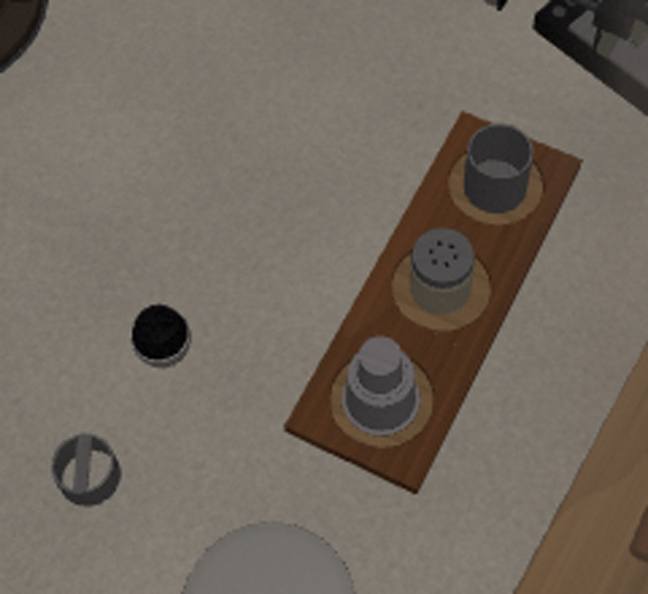

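The crop shows the cup (498,170), the jar (442,270) and the stacked moulds (380,390) upright and centred in their wells. The timer and cutter have not moved.

```bash
python3 -c "
from cell import manip;print(manip.job_done())"
```

```text
the job is handed in; nothing more can be done
None
```

The tray is set and the job handed in at about 25 s: cup in the well by the scale, salt jar in the middle, small mould on the big mould by the tub, all upright and centred in the last pictures, with cutter and timer left alone.

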